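Turn the double-ended stake end for end in its bench holder

ROBOT

A 6-joint arm with a two-finger parallel gripper is mounted at the origin on the work surface. World frame = base frame: x ahead of the robot, y to its left, z up, the work surface at z = 0. Lengths are in m, angles in degrees, forces in N, time in s.
With the tool pointing down it reaches from about 0.4 to 0.825 m from the base axis. Payload 7 kg.
Tool frame: the origin (TCP) lies midway between the tips of the shut fingers; the grasp point (between the pads) lies 19 mm behind it; z points along the fingers, y is the line along which they close (so a half turn about z gives the same grasp; the last joint's range is limited). The gripper opens to 88 mm and grips with 3 to 60 N. Pads are 19 mm wide; open, the fingers measure 130 mm over their backs; the gripper's body (78 mm by 193 mm) begins 47 mm behind the grasp point.
Start: joints at [88.413, 20.546, 0.682, 0, -70.136, -16.507], TCP at [0.21, 0.642, 0.198] pointing down, gripper open.
Joint ranges: [-176.03, 176.03], [-82.01, 121.73], [-58.28, 71.71], [-173.87, 95.51], [-174.79, -0.11], [-173.66, 173.66]. Speed limits (degrees/s): [136.94, 136.94, 172.46, 180, 180, 180].

INTERFACE

Orientations are given as [roll, pitch, yaw] about the fixed x, y, z axes, in that order (R = Rz(yaw) Ry(pitch) Rx(roll)).
In Python, from plant import telemetry, viewer, workorder gives the robot as it stands. The module is installed in compiled form; this text tells all that it offers.
- The arm moves only by the tool carry_out, never from a script. Its argument "rows" is a list of rows, each a list of 6 numbers: the shift along the tool's x, y, z in m, then the turn, a rotation vector about the tool's x, y, z in rad. In form: [[tx, ty, tz, ax, ay, az], ...]. A call has 1 to 8 rows; each row is the pose to reach, as a shift and turn from the pose commanded when the call began, along the tool's axes at that moment; what a row does not reach only later rows make up. A row lasts 1/8 s, in which the tool goes at most 62.5 mm and 10.7 degrees, less where a joint would pass 70% of its speed; a pose out of reach is approached as far as the arm can. A call with a gripper value outside its range is refused whole. "grip" is the gripper's target within -1 to 1 (fully open at 1, half-way at 0, shut at -1), set as the call begins (left out, the last holds). The fingers move at their own pace and stop on an object; the grip force is fixed at half the most. Time passes only in rows, so rows that repeat a pose let the fingers close. It gives the time, the measured TCP pose, the force, the opening and the grip force at its end, in the units of the state.
- telemetry.get_obs(): the state, without advancing time (a new reading comes with each control period).
- viewer.snapshot(name): name is "scene" or "top"; returns the picture (400x640x3 uint8, red, green, blue); there is no depth.
- viewer.camera_info(name): a dict with "intrinsics" (3x3 intrinsics, pixels), "extrinsics" (4x4, takes a point from camera to world coordinates). Camera axes: x right, y down, z forward; pixel columns grow to the right and rows downward; lengths in m; the calibration is good to about 2 mm. A picture is of the moment at which its call begins. camera_info takes no time and is no camera call.
- workorder.close_job(): hands the job in; it is judged then, once.
The state is a dict: "clock": time; "joint_pos": joint angles; "qvel": joint speeds; "tau": joint torques, N m; "tool_pos": TCP position; "orientation": TCP orientation; "force": force on the tool from outside, world axes, zero at the start; "moment": the same for the moment, N m; "opening": finger opening in m; "gripper_force": force on a finger pad.
Only numpy, scipy, OpenCV 4.12 (cv2) and the standard library are available. Lean on these libraries where they do the work, as an engineer would, in place of code of your own. Each camera call takes 0.05 s, during which the arm holds its last target. There are 200 camera calls.

TASK

Pull the sliding jaw of the green bench holder open, draw the aluminium stake out of the slot, turn it end for end and slide it back in fully home so that its narrow nose now sticks out of the mouth. Then push the jaw fully shut so that its tongue locks into the stake's waist, and leave the things lying about on the bench where they are.

Things in the scene. Friction and masses are not known exactly. Their poses are not given: they have to be found in the camera images.
- holder: Green cast holder fixed to the bench, 122 x 98 mm, 80 mm high. Origin on the bench top under the slot's middle, z up. The slot runs along its x: open mouth at x = -55 mm (the stake goes out along -x, in along +x), end stop face at x = +55 mm (back at +67). Slot floor z = 36 mm. Fixed wall on the +y side: face y = +15, outer side y = +45, top z = 75 mm. The sliding jaw is the slot's -y side.
- mouth (a point): Slot's mouth: holder x = -55, y = 0, z = 49 mm (height of the stake's centre when in). A lead-in ramp, lower than the slot floor, reaches out to x = -75 mm.
- keeper (a point): Middle of the underside of the front one of two keepers, 20 mm wide, that bridge the slot at holder x = -42 and +40 mm; underside z = 68 mm, top 76 mm (screw heads 79). Because of them the stake cannot be lifted out, only drawn along the slot.
- jaw (a joint): How far the steel sliding jaw is open, m: 0 shut, stop at 0.018. It slides level along the holder's -y to open, stays where left, takes about 3 N to move. Shut: face y = -15.5 mm, outer side y = -33.5; x = -52 to +52, top z = 64 mm. Shuts fully only with the stake within 5 mm of home.
- jaw_tongue (a point): Middle of the tongue on the jaw's face, 22 mm wide along the slot, at holder x = -30 mm, standing 6 mm out of the face. It sits in the stake's waist and locks it; the jaw must be open more than 7 mm for the stake to slide past.
- jaw_bar (a point): Centre of the jaw's pull bar: upright dark plate 82 mm long (holder x), 12 thick (y), z = 38 to 74 mm; moves with the jaw; shut: holder x = 0, y = -82, z = 56 mm. Two 8 mm stems at x = -36 and +36 (z = 45 to 55) join it to the jaw, leaving 64 mm free between them and 42 mm between bar and jaw. Holder base below: z to 36 mm, out to y = -55. Can be pinched across its thickness from above.
- stake_mid (a point): Centre of the loose aluminium stake, about 0.3 kg, 170 mm long (its x), 26 high (z). Along x: broad end -85 to -16 mm, 30 wide; waist -16 to 16, 18 wide; shoulder 16 to 30, 30 wide; narrow nose 30 to 85, 16 wide. Start: locked in the slot, nose inward, its x along the holder's x, broad end 60 mm out of the mouth. Home, either way round: inner end at the stop, centre at holder x = -30, z = 49 mm.
- stake_nose (a point): Middle of the end face of the stake's narrow nose (stake x = +85 mm, half-way up).
- jar_mid (a point): Bystander: amber jar, 60 mm across, 70 mm high; its centre.
- tin_mid (a point): Bystander: low metal tin, 68 mm across, 45 mm high; its centre.
- block_mid (a point): Bystander: steel bench block 60 x 60 x 22 mm; its centre.
- driver_mid (a point): Bystander: screwdriver lying along its x axis, 160 mm long, under 35 mm wide and high; near its middle.
- flask_mid (a point): Bystander: white plastic bottle, 52 mm across, 105 mm high; its centre.
- brush_mid (a point): Bystander: brush lying along its x axis, 180 mm long, under 40 mm wide and high; near its middle.
- bowl_mid (a point): Bystander: small white bowl, 90 mm across, 45 mm high; its centre.
Not all that is in view belongs to the job. Leave any orange or turquoise look-alike of the part that bears stake_mid alone.

How it is judged (in metres and radians):
On the way, in this order (a step that is already met when the one before it is completed fails the run):
1. the jaw is drawn open past the tongue's engagement while the stake is still in the slot (value of joint jaw above 0.008 m and horizontal distance between stake_mid and holder below 0.06 m), for 0.1 s.
2. the stake is right out of the holder (horizontal distance between stake_mid and holder above 0.15 m), for 0.1 s.
3. the stake is back in the slot, home, nose outward (x of stake_mid in the frame of holder above -0.037 m and x of stake_nose in the frame of holder below -0.1 m and horizontal distance between stake_mid and holder below 0.05 m and z of stake_mid in the frame of holder below 0.055 m), for 0.1 s.
At the end, for the whole second after the job is handed in: The stake lies level in the slot with its nose outward, within 6 mm of home, within 5 mm of the slot's middle line and floor and 0.08 rad of its direction, at rest, and the jaw is open less than 4 mm (x of stake_mid in the frame of holder between -0.036 and -0.025 m and y of stake_mid in the frame of holder between -0.005 and 0.005 m and z of stake_mid in the frame of holder between 0.044 and 0.054 m and x of stake_nose in the frame of holder below -0.1 m and angle between the x axis of stake_mid and the x axis of holder, either way round below 0.08 rad and angle between stake_mid's own z axis and vertical below 0.1 rad and value of joint jaw below 0.004 m and linear speed of stake below 0.02 m/s); the robot touches nothing.
It fails at once if a bystander is pushed or knocked more than 20 mm from its place (distance of any of jar_mid, tin_mid, block_mid, driver_mid, flask_mid, brush_mid, bowl_mid from where it was at the start of the episode above 0.02 m).
It also fails if it takes over 72 s, if anything falls off the work surface, if the arm or the gripper's body presses on something with over 40 N, if the wrist force passes 120 N, or if a joint passes its speed limit or range.

## Working session

There is one attempt and no reset: what is moved stays moved. The work goes in short steps, Python scripts to look and compute and a tool call to move; the robot and the scene stay as the last step left them, time stands still between calls to the robot, and variables do not carry over. Pictures are saved under pics/ and viewed, at most 13 in all, crops included, and the job is handed in when it is done.

Besides the shell and the picture viewer there is one more tool, called after "Emit:" by a JSON object that holds its "api" and its "payload", one argument or row to a line. carry_out: Moves the arm, as the interface text tells. Its arguments: {"type":"object","properties":{"rows":{"type":"array"},"grip":{"type":"number"}},"required":["rows"]}

```bash
mkdir -p pics && cat > h.py <<'E'
import numpy as np, cv2
from plant import telemetry, viewer, workorder
def snap(n,f=None):
    im=viewer.snapshot(n)
    if f: cv2.imwrite('pics/'+f,im[:,:,::-1])
    return im
def ray(n,u,v):
    c=viewer.camera_info(n);K=np.array(c['intrinsics']);T=np.array(c['extrinsics'])
    d=T[:3,:3]@np.linalg.inv(K)@[u,v,1]; return T[:3,3],d
def at(n,u,v,z):
    o,d=ray(n,u,v); return o+d*(z-o[2])/d[2]
def px(n,p):
    c=viewer.camera_info(n);K=np.array(c['intrinsics']);T=np.array(c['extrinsics'])
    q=K@(T[:3,:3].T@(np.array(p)-T[:3,3])); return q[:2]/q[2]
E
python3 - <<'E'
from h import *
a=snap('top');b=snap('scene')
cv2.imwrite('pics/a.png',a[:,:,::-1]);cv2.imwrite('pics/b.png',b[:,:,::-1])
for n in('top','scene'):
    c=viewer.camera_info(n);print(np.round(c['intrinsics'],1),np.round(c['extrinsics'],3))
print(telemetry.get_obs())
E
```

```text
[[421.8   0.  318.2]
 [  0.  421.8 195.5]
 [  0.    0.    1. ]] [[-4.000e-03 -9.910e-01  1.320e-01  3.730e-01]
 [-1.000e+00  4.000e-03 -1.000e-03  1.600e-02]
 [ 0.000e+00 -1.320e-01 -9.910e-01  1.069e+00]
 [ 0.000e+00  0.000e+00  0.000e+00  1.000e+00]]
[[479.6   0.  320. ]
 [  0.  479.6 201.3]
 [  0.    0.    1. ]] [[ 0.553  0.585 -0.593  1.293]
 [ 0.833 -0.376  0.406 -0.507]
 [ 0.015 -0.719 -0.695  1.006]
 [ 0.     0.     0.     1.   ]]
{'clock': 0.1, 'joint_pos': array([ 8.84133439e+01,  2.05875750e+01,  6.40118811e-01, -1.83145703e-02,
       -7.01367791e+01, -1.65049096e+01]), 'qvel': array([-0.00290764, -0.11737703,  0.14110748, -0.03694834, -0.06214223,
        0.00701004]), 'tau': array([-1.65970010e-03, -5.84164703e+01,  2.93750829e+01,  7.01546922e+00,
        1.01626298e-02, -5.98148654e-05]), 'tool_pos': array([0.20951117, 0.64115923, 0.19762017]), 'orientation': array([ 1.79914344e+02, -7.42483860e-03, -1.80977957e+01]), 'force': array([ 0.58425963,  0.19077669, -0.91349503]), 'moment': array([ 0.0161362 , -0.02170603, -0.04646001]), 'gripper_force': 0.0, 'opening': 0.08750877023677382}
```

View pics/a.png

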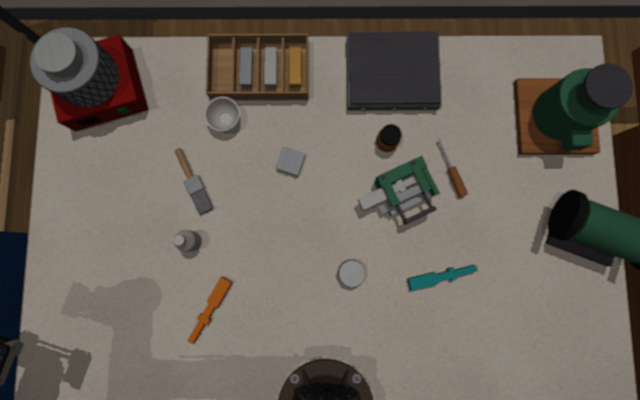

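View pics/b.png

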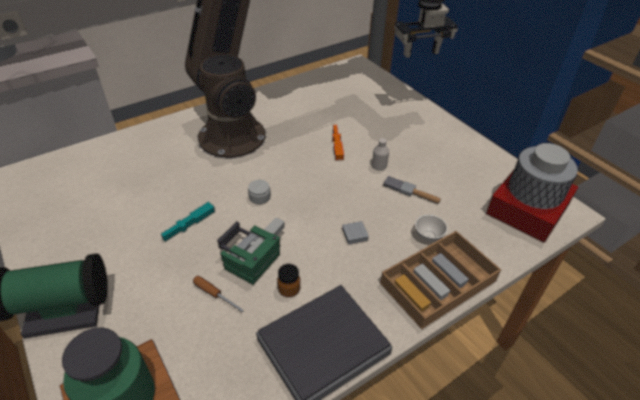

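The top view shows the green holder at about (405,190), with the grey broad stake end at (370,201) and the pull bar near (415,213). What could be taken for the stake:
- grey bar in the holder, (372,201)
- orange look-alike, (210,310)
- turquoise look-alike, (442,278)
- tray bars, (246–295,67)

I choose the grey one in the green holder and check it in one close crop.

```bash
python3 - <<'E'
from h import *
a=cv2.imread('pics/a.png')[145:235,340:480];b=cv2.imread('pics/b.png')[205:295,190:310]
a=cv2.resize(a,(784,504),interpolation=cv2.INTER_CUBIC)
cv2.imwrite('pics/c.png',a)
cv2.imwrite('pics/d.png',cv2.resize(b,(720,540),interpolation=cv2.INTER_CUBIC))
E
```

```text
(no output)
```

View pics/c.png

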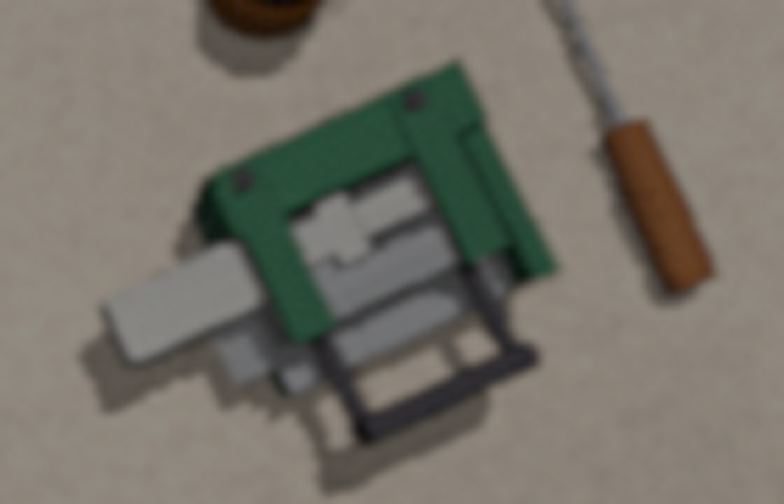

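View pics/d.png

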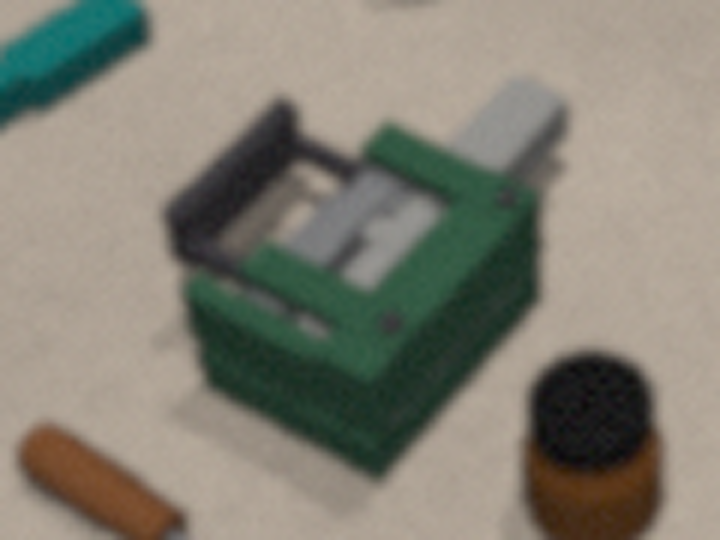

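The top crop (5.6x, offset (340,145)) confirms a plain grey stake in the green holder. Its broad end corners are at (103,312) and (135,362), the fixed wall's corners at (213,180) and (456,62), and the bar's lower edge runs (365,437)–(537,357). Next I fit the holder pose.

```bash
cat > fit.py <<'E'
from h import *
from scipy.optimize import least_squares
P=[((213,180),(-55,45,75)),((456,62),(67,45,75)),((103,312),(-115,15,62)),((135,362),(-115,-15,62)),((367,439),(-41,-88,74)),((537,357),(41,-88,74)),((243,181),(-42,None,79)),((414,99),(40,None,79))]
W=[(at('top',u/5.6+340-.5,v/5.6+145-.5,q[2]/1e3),q) for (u,v),q in P]
def res(s):
    x,y,t,ys=s;c,k=np.cos(t),np.sin(t);r=[]
    for w,q in W:
        qy=ys if q[1] is None else q[1]/1e3
        r+=[x+c*q[0]/1e3-k*qy-w[0], y+k*q[0]/1e3+c*qy-w[1]]
    return np.array(r)*1e3
s=least_squares(res,[.45,-.2,-1.2,.03],loss='soft_l1')
print(s.x,np.degrees(s.x[2]));print(np.round(res(s.x).reshape(-1,2),1))
E
python3 fit.py
```

```text
[ 0.53503424 -0.19132155 -1.13650201  0.03524859] -65.11676839519687
[[ 2.2  4.6]
 [ 2.5 -0.4]
 [ 4.8 -0.3]
 [-0.8  0.4]
 [-1.7 -1.6]
 [-1.6 -2.9]
 [ 0.1  0.9]
 [-0.7  0.5]]
```

```bash
cat >> h.py <<'E'
from scipy.spatial.transform import Rotation as R
H=np.array([0.535,-0.1913]);TH=np.radians(-65.1)
def h2w(x,y): c,s=np.cos(TH),np.sin(TH); return H+[c*x-s*y,s*x+c*y]
def w2h(p): c,s=np.cos(TH),np.sin(TH); d=np.array(p)[:2]-H; return np.array([c*d[0]+s*d[1],-s*d[0]+c*d[1]])
def go(x,y,z,yaw=None,world=False):
    """holder-frame (or world) TCP target -> tool shift, turn"""
    o=telemetry.get_obs();p=o['tool_pos'];Rc=R.from_euler('xyz',o['orientation'],degrees=True)
    w=np.array([x,y]) if world else h2w(x,y)
    t=Rc.inv().apply(np.r_[w,z]-p)
    yaw=o['orientation'][2] if yaw is None else yaw
    a=(Rc.inv()*R.from_euler('xyz',[180,0,yaw],degrees=True)).as_rotvec()
    print('h',np.round(w2h(p),4),'z',round(p[2],4),'rpy',np.round(o['orientation'],2),'F',np.round(o['force'],1),'op',round(o['opening'],4),'t',round(o['clock'],2),'j',np.round(o['joint_pos'],0))
    print('shift',np.round(t,4),'rotvec',np.round(a,4))
E
python3 - <<'E'
from h import *
go(0,-.082,.17,-65.1)
for n,u,v in (('jar',388,138),('tin',352,273),('driver',452,170),('flask',186,240),('block',290,161),('bowl',223,115)):
    w=at('top',u,v,.02);print(n,np.round(w,3),np.round(w2h(w),3))
E
```

```text
h [-0.8921  0.0553] z 0.1976 rpy [ 1.7991e+02 -1.0000e-02 -1.8100e+01] F [ 0.6  0.2 -0.9] op 0.0875 t 0.1 j [ 88.  21.   1.  -0. -70. -17.]
shift [0.508  0.746  0.0288] rotvec [ 1.400e-03 -7.000e-04  8.203e-01]
jar [ 0.66  -0.164  0.02 ] [0.028 0.125]
tin [ 0.321 -0.067  0.02 ] [-0.203 -0.142]
driver [ 0.576 -0.324  0.02 ] [ 0.138 -0.018]
flask [0.403 0.343 0.02 ] [-0.54   0.105]
block [0.602 0.086 0.02 ] [-0.224  0.177]
bowl [0.723 0.259 0.02 ] [-0.329  0.36 ]
```

Emit:
{"api": "carry_out", "payload": {
  "rows": [
    [0.034,0.05,0,0,0,0.05],
    [0.068,0.1,0,0,0,0.1],
    [0.102,0.15,0,0,0,0.16],
    [0.136,0.2,0,0,0,0.21],
    [0.17,0.25,0,0,0,0.27],
    [0.204,0.3,0,0,0,0.32],
    [0.238,0.35,0,0,0,0.38],
    [0.272,0.4,0,0,0,0.44]
  ],
  "grip": -0.2
}}

```text
clock: 1.1
tool_pos: [0.3439, 0.175, 0.1985]
orientation: [-180.0, 0.0, -43.4]
force: [0.9, -0.0, -0.0]
opening: 0.035
gripper_force: 0.0
```

```bash
python3 -c "
from h import *
go(0,-.082,.16,-65.1)"
```

```text
h [-0.4127 -0.0191] z 0.1985 rpy [-1.7997e+02  1.0000e-02 -4.3370e+01] F [ 0.9 -0.  -0. ] op 0.035 t 1.1 j [ 57.  -8. -33.  -0. -66. -10.]
shift [0.3601 0.2112 0.0384] rotvec [-5.000e-04  2.000e-04  3.793e-01]
```

Emit:
{"api": "carry_out", "payload": {
  "rows": [
    [0.045,0.026,0,0,0,0.05],
    [0.09,0.053,0,0,0,0.1],
    [0.14,0.08,0.005,0,0,0.15],
    [0.19,0.11,0.01,0,0,0.2],
    [0.24,0.14,0.018,0,0,0.25],
    [0.29,0.17,0.026,0,0,0.3],
    [0.335,0.196,0.034,0,0,0.35],
    [0.36,0.211,0.038,0,0,0.379]
  ]
}}

```text
clock: 2.1
tool_pos: [0.4609, -0.2259, 0.1593]
orientation: [179.9, 0.0, -65.2]
force: [0.5, 0.4, 0.4]
opening: 0.0351
gripper_force: 0.0
```

Emit:
{"api": "carry_out", "payload": {
  "rows": [
    [0,0,0,0,0,0]
  ]
}}

```text
clock: 2.22
tool_pos: [0.4607, -0.2253, 0.1592]
orientation: [179.9, 0.1, -65.2]
force: [0.0, 0.3, -0.7]
opening: 0.0349
gripper_force: 0.0
```

```bash
python3 - <<'E'
from h import *
go(0,-.082,.045,-65.1)
a=snap('top');b=snap('scene')
a=cv2.resize(a[140:250,340:480],(560,440),interpolation=cv2.INTER_CUBIC)
b=cv2.resize(b[150:300,160:320],(320*2-171,440),interpolation=cv2.INTER_CUBIC)
p=np.hstack([a,b]);p=cv2.resize(p,(800,int(440*800/p.shape[1])))
print(p.shape)
cv2.imwrite('pics/e.png',p[:,:,::-1])
E
```

```text
h [-0.0005 -0.0817] z 0.1592 rpy [ 1.7988e+02  7.0000e-02 -6.5220e+01] F [ 0.   0.3 -0.7] op 0.0349 t 2.23 j [ -4.   7. -23.  -0. -60.  29.]
shift [6.000e-04 1.000e-04 1.142e-01] rotvec [ 0.0021  0.0012 -0.002 ]
(342, 800, 3)
```

View pics/e.png

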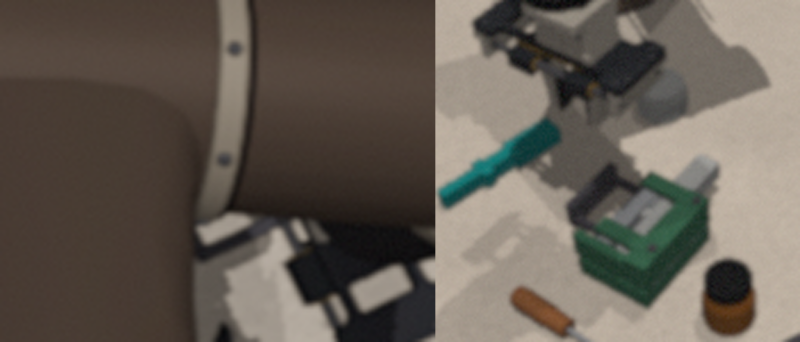

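```bash
python3 - <<'E'
from h import *
for q in [(67,45,75),(-55,45,75),(-41,-82,74),(41,-82,74),(-115,15,62),(-115,-15,62),(40,35,79),(-42,35,79)]:
    w=h2w(q[0]/1e3,q[1]/1e3); p=px('scene',[*w,q[2]/1e3]); print(q,np.round((p+.5-[190,205])*6))
print(px('scene',[.4607,-.2253,.1592]))
E
```

```text
(67, 45, 75) [375. 381.]
(-55, 45, 75) [547. 191.]
(-41, -82, 74) [295.  98.]
(41, -82, 74) [175. 216.]
(-115, 15, 62) [570. 100.]
(-115, -15, 62) [516.  74.]
(40, 35, 79) [395. 320.]
(-42, 35, 79) [510. 194.]
[225.0136778  207.30601038]
```

The scene crop shows the gripper above and clear of the bar. The holder's projected corners match the picture to within about 1 px, so I lower onto the bar.

Emit:
{"api": "carry_out", "payload": {
  "rows": [
    [0,0,0.03,0,0,0],
    [0,0,0.06,0,0,0],
    [0,0,0.085,0,0,0],
    [0,0,0.1,0,0,0],
    [0,0,0.113,0,0,0],
    [0,0,0.113,0,0,0]
  ]
}}

```text
clock: 3.08
tool_pos: [0.4609, -0.2233, 0.0471]
orientation: [180.0, 0.0, -65.0]
force: [-0.5, -0.2, -0.1]
opening: 0.0352
gripper_force: 0.0
```

Emit:
{"api": "carry_out", "payload": {
  "rows": [
    [0,0,0,0,0,0],
    [0,0,0,0,0,0],
    [0,0,0,0,0,0],
    [0,0,0,0,0,0]
  ],
  "grip": -1
}}

```text
clock: 3.58
tool_pos: [0.4613, -0.2236, 0.0477]
orientation: [-180.0, -0.0, -65.0]
force: [-0.2, -1.1, 1.0]
opening: 0.0023
gripper_force: 0.0
```

```bash
python3 - <<'E'
from h import *
go(0,-.082,.045,-65.1)
b=snap('scene')
cv2.imwrite('pics/f.png',cv2.resize(b[185:285,180:313],(800,600),interpolation=cv2.INTER_CUBIC)[:,:,::-1])
E
```

```text
h [-0.0017 -0.0804] z 0.0477 rpy [-1.7998e+02 -1.0000e-02 -6.5020e+01] F [-0.2 -1.1  1. ] op 0.0023 t 3.58 j [ -4.  14. -31.   0. -45.  29.]
shift [0.0017 0.0016 0.0027] rotvec [-0.0004 -0.0002  0.0013]
```

View pics/f.png

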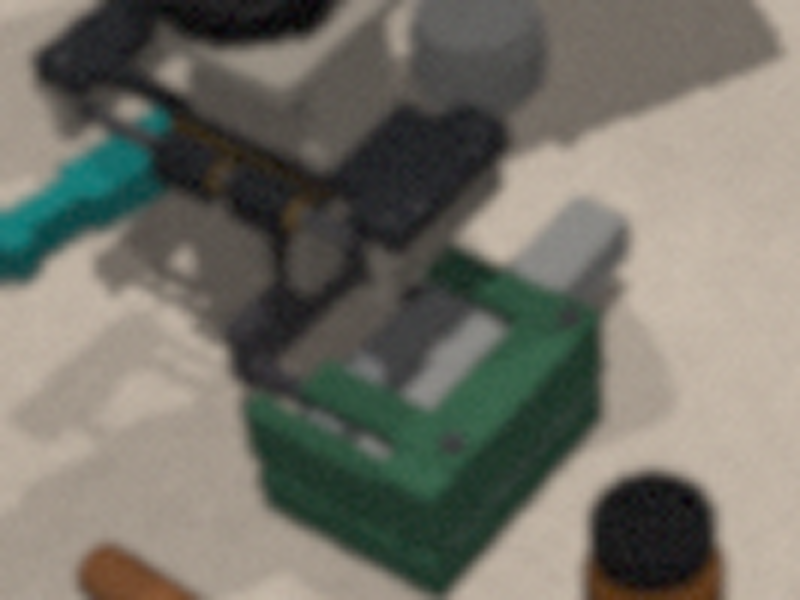

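The crop shows the fingers straddling the bar at about (285,250) and (360,255), with the bar still at its shut place. That disagrees with the opening reading, so I read the state again after a hold.

Emit:
{"api": "carry_out", "payload": {
  "rows": [
    [0,0,0,0,0,0],
    [0,0,0,0,0,0],
    [0,0,0,0,0,0]
  ]
}}

```text
clock: 4.0
tool_pos: [0.4612, -0.2236, 0.0474]
orientation: [180.0, 0.0, -65.0]
force: [-0.4, -0.0, 0.2]
opening: 0.0006
gripper_force: 0.0
```

```bash
python3 - <<'E'
from h import *
o=telemetry.get_obs();p=o['tool_pos']
for dz in (0,.019,.05,.066): print(dz,np.round((px('scene',p+[0,0,dz])-[180,185])*6))
for y in (-.1,-.06): print(y,np.round((px('scene',[*h2w(0,y),.0475])-[180,185])*6),np.round((px('scene',[*h2w(0,y),.09])-[180,185])*6))
a=snap('scene');b=snap('top')
b=cv2.resize(b[140:250,340:480],(400,314),interpolation=cv2.INTER_CUBIC);a=cv2.resize(a[170:262,180:297],(400,314),interpolation=cv2.INTER_CUBIC)
c=cv2.resize(a,(800,600),interpolation=cv2.INTER_CUBIC)
cv2.imwrite('pics/g.png',c[:,:,::-1])
E
```

```text
0 [305. 312.]
0.019 [300. 283.]
0.05 [292. 235.]
0.066 [287. 209.]
-0.1 [268. 297.] [256. 232.]
-0.06 [339. 333.] [329. 268.]
```

View pics/g.png

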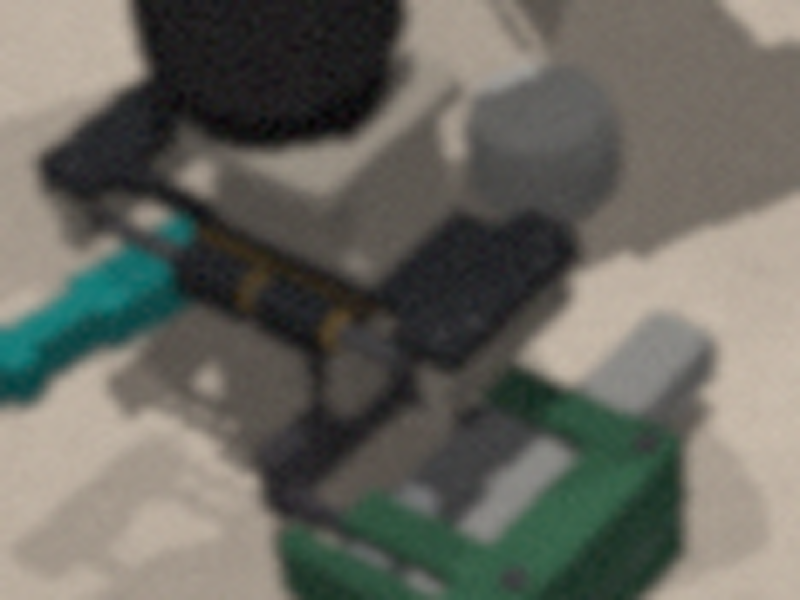

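```bash
python3 - <<'E'
from h import *
p=np.array([.2095,.6412,.1976]);y=np.radians(-18.1);ty=np.array([np.sin(y),-np.cos(y),0])
for d in (-.055,0,.055): print(d,px('scene',p+d*ty),px('top',p+d*ty))
a=cv2.imread('pics/b.png')[0:70,370:480];a=cv2.resize(a,(770,490),interpolation=cv2.INTER_CUBIC)
cv2.imwrite('pics/i.png',a)
E
```

```text
-0.055 [434.00151947  60.23001936] [-20.15133019 327.10229101]
0 [419.54114246  62.06085924] [  5.18314559 335.81945334]
0.055 [404.88795393  63.91611115] [ 30.65161534 344.58272072]
```

View pics/i.png

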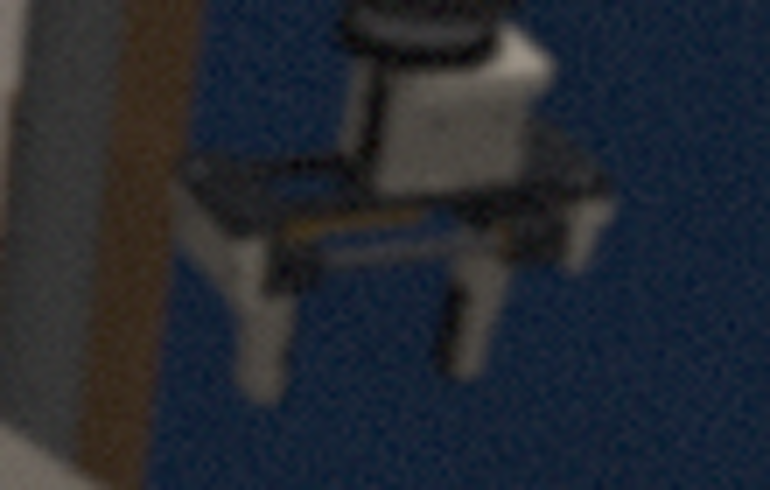

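The start-pose crop shows the fingertips at about (407,57) and (436,54), some 6 px above where they should project. The tool therefore sits higher, or farther off, than reported. I touch down gently to find out which.

Emit:
{"api": "carry_out", "payload": {
  "rows": [
    [0,0,0.001,0,0,0],
    [0,0,0.002,0,0,0],
    [0,0,0.003,0,0,0],
    [0,0,0.004,0,0,0],
    [0,0,0.005,0,0,0]
  ]
}}

```text
clock: 4.72
tool_pos: [0.4621, -0.2235, 0.0458]
orientation: [-179.9, -0.1, -64.9]
force: [-12.0, 11.9, 43.5]
opening: 0.0004
gripper_force: 21.9
```

```bash
python3 - <<'E'
from h import *
go(0,-.082,.045,-65.1)
E
```

```text
h [-0.0015 -0.0797] z 0.0458 rpy [-1.7992e+02 -9.0000e-02 -6.4930e+01] F [-12.   11.9  43.5] op 0.0004 t 4.72 j [ -4.  14. -31.   0. -45.  29.]
shift [0.0015 0.0023 0.0008] rotvec [-0.0014 -0.0016  0.0029]
```

Contact comes at a reported z of about 0.0465, and the bar top is at 0.074. The tool is therefore about 27.5 mm higher than reported, and I correct for that from here. I lift off and check the sideways error against the start picture.

Emit:
{"api": "carry_out", "payload": {
  "rows": [
    [0,0,-0.01,0,0,0],
    [0,0,-0.02,0,0,0],
    [0,0,-0.02,0,0,0]
  ],
  "grip": -1
}}

```text
clock: 5.1
tool_pos: [0.4618, -0.2237, 0.0631]
orientation: [-179.9, -0.0, -65.0]
force: [0.0, -1.4, -0.2]
opening: 0.0005
gripper_force: 0.0
```

```bash
python3 - <<'E'
from h import *
y=np.radians(-18.1);ty=np.array([np.sin(y),-np.cos(y),0])
p=np.array([.2095,.6412,.1976+.0275])
for d in (-.055,.055): print(d,px('scene',p+d*ty))
cv2.imwrite('pics/s0.png',snap('scene')[:,:,::-1])
go(0,-.082,.066,-65.1)
E
```

```text
-0.055 [435.42769     52.90829788]
0.055 [405.99402467  56.53858934]
h [-0.0017 -0.0804] z 0.0625 rpy [-1.7998e+02 -1.0000e-02 -6.5030e+01] F [-0.3  0.7 -1. ] op 0.0005 t 5.15 j [ -4.  13. -30.  -0. -47.  29.]
shift [ 0.0017  0.0016 -0.0035] rotvec [-0.0004 -0.0001  0.0013]
```

Emit:
{"api": "carry_out", "payload": {
  "rows": [
    [0,0,0,0,0,0],
    [0,0,0,0,0,0],
    [0,0,0,0,0,0]
  ],
  "grip": -0.2
}}

```text
clock: 5.52
tool_pos: [0.4611, -0.2236, 0.0622]
orientation: [180.0, 0.0, -65.0]
force: [1.1, -1.1, -0.3]
opening: 0.0249
gripper_force: 0.0
```

```bash
python3 - <<'E'
from h import *
b=snap('scene').astype(int);a=cv2.imread('pics/s0.png')[:,:,::-1].astype(int)
d=(np.abs(a-b).sum(2)>60).astype(np.uint8)
d=cv2.morphologyEx(d,cv2.MORPH_OPEN,np.ones((2,2),np.uint8))
for r in range(205,250): 
    c=np.where(d[r,190:270])[0]+190
    if len(c): print(r,c.tolist())
o=telemetry.get_obs();p=o['tool_pos']+[0,0,.0275]
print('tip',px('scene',p)); 
for s in (-.0175,.0175,-.0385,.0385): print(s,px('scene',p+np.r_[h2w(0,s)-H,0]))
go(0,-.082,.017,-65.1)
E
```

```text
205 [201, 202, 203, 204]
206 [201, 202, 203, 204]
207 [201, 202, 203, 204]
208 [202, 203, 204, 205, 213, 214, 220, 221, 222]
209 [202, 203, 204, 205, 212, 213, 214, 219, 220, 221, 222, 223]
210 [203, 204, 205, 211, 212, 213, 214, 219, 220, 221, 222, 223]
211 [211, 212, 219, 220, 221, 222, 223]
212 [217, 218, 219, 220]
213 [215, 216, 217, 218, 219, 220]
214 [214, 215, 216, 217, 218, 219, 235, 236]
215 [214, 215, 216, 217, 218, 219, 220, 229, 230, 235, 236, 237]
216 [218, 219, 220, 228, 229, 230, 235, 236, 237]
217 [218, 219, 220, 227, 228, 229, 230, 235, 236, 237]
218 [227, 228, 229, 230, 236, 237]
220 [222, 223, 228, 229, 230]
221 [222, 223, 224, 225, 228, 229, 230, 231]
222 [222, 223, 224, 225, 228, 229, 230, 231]
223 [222, 223, 224, 225, 229, 230, 231]
224 [222, 223, 224, 226, 227, 230, 231, 238, 239]
225 [223, 224, 226, 227, 238, 239]
226 [226, 227, 237, 238, 239]
227 [226, 227, 236, 237, 238, 239]
228 [226, 227, 235, 236, 237, 238, 239]
229 [234, 235, 236, 237, 238, 239]
230 [233, 234, 235, 236, 237]
231 [233, 234, 235, 236]
232 [234, 235]
234 [213, 214]
235 [213, 214]
236 [209, 210, 211, 212, 213]
237 [209, 210, 211, 212, 213]
238 [210, 211, 212, 213]
239 [210, 211, 212]
tip [228.98520179 226.12764106]
-0.0175 [223.7419036  223.50159292]
0.0175 [234.28290227 228.78093599]
-0.0385 [217.52058414 220.38571359]
0.0385 [240.71315345 232.00145647]
h [-0.0019 -0.0806] z 0.0622 rpy [ 1.7998e+02  1.0000e-02 -6.5020e+01] F [-0.8 -0.3 -0.4] op 0.029 t 5.58 j [ -4.  13. -30.  -0. -47.  29.]
shift [0.0019 0.0014 0.0452] rotvec [0.0004 0.0003 0.0014]
```

The sideways position agrees, so the error is in height only. I descend over the bar again.

Emit:
{"api": "carry_out", "payload": {
  "rows": [
    [0.001,0.001,0,0,0,0],
    [0.002,0.001,0.01,0,0,0],
    [0.002,0.001,0.025,0,0,0],
    [0.002,0.001,0.038,0,0,0],
    [0.002,0.001,0.045,0,0,0],
    [0.002,0.001,0.045,0,0,0]
  ]
}}

```text
clock: 6.32
tool_pos: [0.4606, -0.2258, 0.0166]
orientation: [179.9, 0.0, -65.0]
force: [0.7, 0.1, -0.5]
opening: 0.0349
gripper_force: 0.0
```

Emit:
{"api": "carry_out", "payload": {
  "rows": [
    [0,0,0,0,0,0],
    [0,0,0,0,0,0],
    [0,0,0,0,0,0],
    [0,0,0,0,0,0]
  ],
  "grip": -1
}}

```text
clock: 6.82
tool_pos: [0.4607, -0.2261, 0.0178]
orientation: [180.0, -0.0, -65.0]
force: [-4.3, -2.3, 4.7]
opening: 0.012
gripper_force: 30.0
```

Bar gripped (12 mm). Next I pull it 16 mm along −y_h, which is tool +y.

Emit:
{"api": "carry_out", "payload": {
  "rows": [
    [0,0.003,0,0,0,0],
    [0,0.006,0,0,0,0],
    [0,0.009,0,0,0,0],
    [0,0.012,0,0,0,0],
    [0,0.014,0,0,0,0],
    [0,0.016,0,0,0,0],
    [0,0.016,0,0,0,0]
  ]
}}

```text
clock: 7.7
tool_pos: [0.4467, -0.2326, 0.0178]
orientation: [-180.0, -0.0, -65.0]
force: [0.2, 3.9, 5.4]
opening: 0.0121
gripper_force: 30.0
```

Emit:
{"api": "carry_out", "payload": {
  "rows": [
    [0,0,0,0,0,0],
    [0,0,0,0,0,0],
    [0,0,-0.03,0,0,0],
    [0,0,-0.07,0,0,0],
    [0,0,-0.1,0,0,0],
    [0,0,-0.1,0,0,0]
  ],
  "grip": -0.2
}}

```text
clock: 8.45
tool_pos: [0.4479, -0.233, 0.1196]
orientation: [-179.8, -0.1, -65.0]
force: [0.1, 0.1, -0.1]
opening: 0.035
gripper_force: 0.0
```

```bash
python3 - <<'E'
from h import *
go(-.092,0,.09,-65.1)
E
```

```text
h [ 0.0012 -0.0966] z 0.1196 rpy [-1.7981e+02 -1.5000e-01 -6.5010e+01] F [ 0.1  0.1 -0.1] op 0.035 t 8.45 j [ -5.   8. -27.   0. -54.  30.]
shift [-0.0931 -0.0966  0.0297] rotvec [-0.0033 -0.0025  0.0016]
```

Emit:
{"api": "carry_out", "payload": {
  "rows": [
    [-0.04,-0.03,-0.01,0,0,0],
    [-0.09,-0.07,-0.01,0,0,0],
    [-0.094,-0.0965,0.0,0,0,0],
    [-0.094,-0.0965,0.03,0,0,0],
    [-0.094,-0.0965,0.07,0,0,0],
    [-0.094,-0.0965,0.1,0,0,0],
    [-0.094,-0.0965,0.116,0,0,0],
    [-0.094,-0.0965,0.116,0,0,0]
  ],
  "grip": 0.4
}}

```text
clock: 9.45
tool_pos: [0.4924, -0.107, -0.0005]
orientation: [179.7, 0.1, -65.0]
force: [0.2, -0.1, 0.9]
opening: 0.0614
gripper_force: 0.0
```

Emit:
{"api": "carry_out", "payload": {
  "rows": [
    [0,0,0,0,0,0],
    [0,0,0,0,0,0],
    [0,0,0,0,0,0],
    [0,0,0,0,0,0],
    [0,0,0,0,0,0]
  ],
  "grip": -1
}}

```text
clock: 10.07
tool_pos: [0.4949, -0.1065, 0.0019]
orientation: [-179.9, -0.0, -65.0]
force: [0.7, 1.6, 3.2]
opening: 0.0296
gripper_force: 30.0
```

```bash
python3 - <<'E'
from h import *
go(-.092,0,.09,-65.1)
E
```

```text
h [-0.0938 -0.0006] z 0.0019 rpy [-1.7994e+02 -2.0000e-02 -6.5000e+01] F [0.7 1.6 3.2] op 0.0296 t 10.07 j [ 10.  18. -34.   0. -38.  15.]
shift [ 0.0018 -0.0007 -0.0881] rotvec [-0.001  -0.0003  0.0017]
```

Emit:
{"api": "carry_out", "payload": {
  "rows": [
    [-0.005,0,0,0,0,0],
    [-0.012,0,0,0,0,0],
    [-0.02,0,0,0,0,0],
    [-0.02,0,0,0,0,0]
  ]
}}

```text
clock: 10.58
tool_pos: [0.4857, -0.0875, 0.0016]
orientation: [-180.0, 0.0, -65.0]
force: [-1.6, 3.6, 5.9]
opening: 0.0298
gripper_force: 30.0
```

Emit:
{"api": "carry_out", "payload": {
  "rows": [
    [0,0,0,0,0,0],
    [0,0,0,0,0,0],
    [0.015,0,0,0,0,0],
    [0.03,0,0,0,0,0],
    [0.03,0,0,0,0,0]
  ],
  "grip": 0
}}

```text
clock: 11.2
tool_pos: [0.4996, -0.1173, 0.0017]
orientation: [-180.0, -0.0, -65.1]
force: [0.4, -2.7, 5.1]
opening: 0.0439
gripper_force: 2.2
```

Emit:
{"api": "carry_out", "payload": {
  "rows": [
    [0,0,0,0,0,0],
    [0,0,0,0,0,0],
    [0,0,0,0,0,0],
    [0,0,0,0,0,0]
  ],
  "grip": -1
}}

```text
clock: 11.7
tool_pos: [0.4986, -0.1157, 0.0013]
orientation: [180.0, 0.0, -65.0]
force: [0.7, -1.0, -0.9]
opening: 0.0295
gripper_force: 30.0
```

```bash
python3 - <<'E'
from h import *
go(-.22,0,.0029,-65.1)
E
```

```text
h [-0.0839 -0.0012] z 0.0013 rpy [179.99   0.   -65.02] F [ 0.7 -1.  -0.9] op 0.0295 t 11.7 j [  9.  18. -34.   0. -38.  16.]
shift [-0.1361 -0.0014 -0.0016] rotvec [0.0002 0.     0.0014]
```

Emit:
{"api": "carry_out", "payload": {
  "rows": [
    [-0.01,0,0,0,0,0],
    [-0.03,0,0,0,0,0],
    [-0.055,0,0,0,0,0],
    [-0.08,0,0,0,0,0],
    [-0.105,0,0,0,0,0],
    [-0.13,0,-0.001,0,0,0],
    [-0.15,0,-0.003,0,0,0],
    [-0.15,0,-0.03,0,0,0]
  ]
}}

```text
clock: 12.7
tool_pos: [0.4326, 0.0209, 0.0303]
orientation: [179.7, 0.0, -64.9]
force: [0.5, 0.7, -3.5]
opening: 0.0295
gripper_force: 30.0
```

```bash
python3 - <<'E'
from h import *
cv2.imwrite('pics/top2.png',snap('top')[:,:,::-1])
go(.465,.14,.11,-65.1,True)
E
```

```text
h [-0.2349 -0.0007] z 0.0342 rpy [-1.7991e+02 -2.0000e-02 -6.4880e+01] F [ 2.2 -0.5  0.3] op 0.0296 t 12.75 j [ 29.   9. -41.   0. -40.  -4.]
shift [-0.0947 -0.0771 -0.0757] rotvec [-0.0015 -0.0003  0.0039]
```

Emit:
{"api": "carry_out", "payload": {
  "rows": [
    [-0.02,-0.016,-0.025,0,0,0],
    [-0.05,-0.04,-0.05,0,0,0],
    [-0.08,-0.065,-0.075,0,0,-0.05],
    [-0.095,-0.077,-0.076,0,0,-0.2],
    [-0.095,-0.077,-0.076,0,0,-0.37],
    [-0.095,-0.077,-0.076,0,0,-0.54],
    [-0.095,-0.077,-0.076,0,0,-0.71],
    [-0.095,-0.077,-0.076,0,0,-0.88]
  ]
}}

```text
clock: 13.75
tool_pos: [0.464, 0.139, 0.1068]
orientation: [180.0, 0.1, -14.3]
force: [-0.3, -0.3, -3.7]
opening: 0.0302
gripper_force: 29.9
```

Emit:
{"api": "carry_out", "payload": {
  "rows": [
    [0,0,0,0,0,-0.17],
    [0,0,0,0,0,-0.34],
    [0,0,0,0,0,-0.51],
    [0,0,0,0,0,-0.68],
    [0,0,0,0,0,-0.85],
    [0,0,0,0,0,-1.02],
    [0,0,0,0,0,-1.19],
    [0,0,0,0,0,-1.36]
  ]
}}

```text
clock: 14.75
tool_pos: [0.464, 0.1389, 0.1068]
orientation: [-179.9, 0.0, 63.6]
force: [0.5, -0.6, -3.6]
opening: 0.0298
gripper_force: 29.9
```

```bash
python3 - <<'E'
from h import *
go(.465,.14,-.022,114.9,True)
E
```

```text
h [-0.3294  0.0746] z 0.1068 rpy [-1.7995e+02  5.0000e-02  6.3640e+01] F [ 0.5 -0.6 -3.6] op 0.0298 t 14.75 j [ 40.   7. -30.  -0. -53. 114.]
shift [0.0015 0.0006 0.1288] rotvec [-1.200e-03  3.000e-04 -8.946e-01]
```

Emit:
{"api": "carry_out", "payload": {
  "rows": [
    [0,0,0,0,0,-0.17],
    [0,0,0.01,0,0,-0.34],
    [0,0,0.03,0,0,-0.51],
    [0,0,0.06,0,0,-0.68],
    [0,0,0.085,0,0,-0.85],
    [0,0,0.105,0,0,-0.895],
    [0,0,0.12,0,0,-0.895],
    [0,0,0.128,0,0,-0.895]
  ]
}}

```text
clock: 15.75
tool_pos: [0.464, 0.1387, -0.0216]
orientation: [-179.9, 0.0, 114.6]
force: [-0.9, -0.6, -2.9]
opening: 0.0303
gripper_force: 30.0
```

```bash
python3 - <<'E'
from h import *
go(.465,.14,-.023,114.9,True)
E
```

```text
h [-0.3292  0.0745] z -0.0216 rpy [-1.799e+02  1.000e-02  1.146e+02] F [-0.9 -0.6 -2.9] op 0.0303 t 15.75 j [ 40.  18. -38.  -0. -34. 165.]
shift [0.0008 0.0015 0.0014] rotvec [-0.0018  0.0002 -0.0052]
```

Emit:
{"api": "carry_out", "payload": {
  "rows": [
    [0,0,0.001,0,0,0],
    [0,0,0.002,0,0,0],
    [0,0,0.003,0,0,0]
  ]
}}

```text
clock: 16.12
tool_pos: [0.4653, 0.1392, -0.0231]
orientation: [179.9, -0.0, 114.6]
force: [1.1, -0.7, -3.8]
opening: 0.0299
gripper_force: 30.0
```

Emit:
{"api": "carry_out", "payload": {
  "rows": [
    [0,0,0,0,0,0],
    [0,0,0,0,0,0],
    [0,0,0,0,0,0],
    [0,0,0,0,0,0]
  ],
  "grip": 0.4
}}

```text
clock: 16.62
tool_pos: [0.4651, 0.139, -0.0234]
orientation: [180.0, -0.0, 114.6]
force: [1.1, -0.2, 0.7]
opening: 0.0603
gripper_force: 0.0
```

Emit:
{"api": "carry_out", "payload": {
  "rows": [
    [0,0,-0.03,0,0,0],
    [0,0,-0.07,0,0,0.1],
    [0,0,-0.1,0,0,0.26],
    [0,0,-0.1,0,0,0.43],
    [0,0,-0.1,0,0,0.6],
    [0,0,-0.1,0,0,0.77],
    [0,0,-0.1,0,0,0.94],
    [0,0,-0.1,0,0,1.11]
  ]
}}

```text
clock: 17.62
tool_pos: [0.465, 0.1389, 0.0765]
orientation: [180.0, -0.0, 50.7]
force: [0.0, -0.0, 1.0]
opening: 0.0613
gripper_force: 0.0
```

Emit:
{"api": "carry_out", "payload": {
  "rows": [
    [0,0,0,0,0,0.17],
    [0,0,0,0,0,0.34],
    [0,0,0,0,0,0.51],
    [0,0,0,0,0,0.68],
    [0,0,0,0,0,0.85],
    [0,0,0,0,0,1.02],
    [0,0,0,0,0,1.19],
    [0,0,0,0,0,1.36]
  ]
}}

```text
clock: 18.62
tool_pos: [0.4649, 0.1389, 0.0764]
orientation: [180.0, 0.0, -27.2]
force: [-1.2, 0.1, -0.3]
opening: 0.0612
gripper_force: 0.0
```

```bash
python3 - <<'E'
from h import *
go(.44,.18,.07,-65.1,True)
a=snap('top');s=snap('scene')
cv2.imwrite('pics/top3.png',a[:,:,::-1]);cv2.imwrite('pics/sc3.png',s[:,:,::-1])
for z in (.026,): print(px('top',[.45,.171,z]),px('scene',[.45,.171,z]))
A=cv2.resize(a[90:190,200:330],(416,320));u,v=px('scene',[.45,.171,.026]).astype(int)
B=cv2.resize(s[v-50:v+50,u-60:u+60],(384,320));cv2.imwrite('pics/k.png',np.hstack([A,B])[:,:,::-1]);print(u,v)
E
```

```text
h [-0.329   0.0755] z 0.0764 rpy [180.     0.   -27.24] F [-1.2  0.1 -0.3] op 0.0612 t 18.62 j [ 40.  10. -32.  -0. -48.  23.]
shift [-0.041  -0.0252  0.0064] rotvec [1.000e-04 0.000e+00 6.607e-01]
[255.29690627 220.65316709] [348.09446853 186.67969226]
348 186
```

```bash
python3 - <<'E'
import cv2,numpy as np
a=cv2.imread('pics/top3.png');s=cv2.imread('pics/sc3.png')
A=cv2.resize(a[165:265,205:305],(400,400),interpolation=cv2.INTER_CUBIC);B=cv2.resize(s[136:236,298:398],(400,400),interpolation=cv2.INTER_CUBIC)
cv2.imwrite('pics/k.png',np.hstack([A,B]))
E
```

```text
(no output)
```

View pics/k.png

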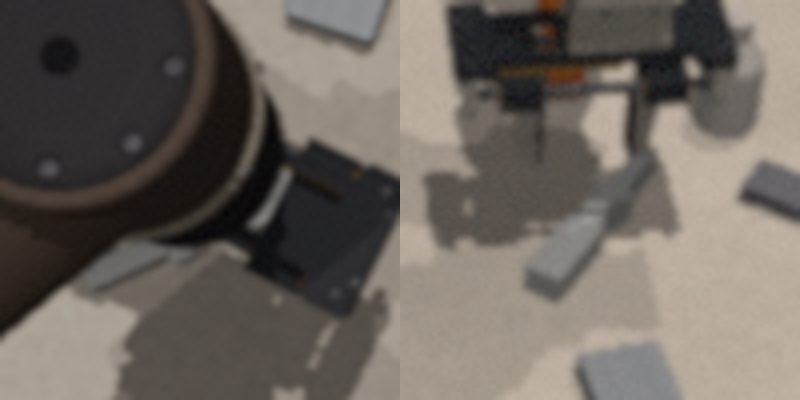

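The crops show the stake lying flat on the bench. In the scene its broad end is near (545,285) and its nose goes back to (650,155); in the top view the nose tip is at (85,285). I compare these with the expected pose.

```bash
python3 - <<'E'
from h import *
c=np.array([.4507,.1698]);t=np.radians(114.6);d=np.array([np.cos(t),np.sin(t)]);n=np.array([-d[1],d[0]])
for x,y,z in [(-85,15,26),(-85,-15,26),(-85,15,0),(-85,-15,0),(-16,15,26),(-16,-15,26),(85,8,26),(85,-8,26)]:
    w=[*(c+d*x/1e3+n*y/1e3),z/1e3]
    print((x,y,z),np.round((px('scene',w)+.5-[298,136])*4+[400,0]),np.round((px('top',w)+.5-[205,165])*4))
s=cv2.imread('pics/sc3.png')[:,:,::-1].astype(int)
for r in range(190,212,2): print(r,s[r,325:352].sum(1)//3)
E
```

```text
(-85, 15, 26) [527. 264.] [340. 188.]
(-85, -15, 26) [562. 279.] [320. 144.]
(-85, 15, 0) [526. 289.] [343. 192.]
(-85, -15, 0) [561. 305.] [324. 149.]
(-16, 15, 26) [574. 211.] [239. 235.]
(-16, -15, 26) [609. 225.] [219. 191.]
(85, 8, 26) [646. 141.] [ 84. 293.]
(85, -8, 26) [664. 148.] [ 74. 270.]
190 [ 83  82  80  84  85  87  91  88  85  86  87  88  88  93 105 116 123 130
 134 141 143 137 130 116  92  76  71]
192 [ 82  81  81  88 103 117 123 122 109 105 113 117 122 128 132 136 141 140
 140 137 135 136 127 110  88  77  77]
194 [ 83  83  83  87  96 103 114 117 110 105 106 118 126 132 132 138 134 134
 133 133 133 125 115 101 100 102 107]
196 [ 99 104 120 130 136 141 148 144 139 135 132 132 131 133 134 131 133 134
 131 127 120 104  96 116 140 156 162]
198 [143 143 144 144 148 148 143 138 134 133 132 130 133 133 130 135 133 133
 127 110  96  87  99 127 153 164 172]
200 [147 146 148 143 142 137 134 133 132 131 132 135 133 133 131 133 127 114
  99  91  95 110 128 142 151 153 155]
202 [150 148 144 138 128 126 127 130 133 134 133 134 135 135 131 122 106  92
  88  98 117 138 148 149 147 147 148]
204 [151 150 146 136 112  95  94 102 110 116 122 129 133 126 112  96  88  95
 114 133 143 147 149 150 146 150 149]
206 [148 150 144 132 106  90  86  86  83  89  91  97 101  94  88  92 105 126
 143 150 147 147 149 151 146 147 150]
208 [148 148 145 139 123 113 101  95  90  87  84  85  85  89  99 119 136 146
 148 147 147 146 148 149 150 149 150]
210 [151 152 150 150 151 147 143 136 126 114 102  94 100 116 134 144 151 151
 149 149 149 148 146 149 151 148 148]
```

```bash
python3 - <<'E'
from h import *
go(.4411,.1907,-.024,-65.3,True)
E
```

```text
h [-0.329   0.0754] z 0.0764 rpy [180.     0.   -27.04] F [ 0.2 -0.1  1.2] op 0.0611 t 18.73 j [ 40.  10. -32.  -0. -48.  23.]
shift [-0.0448 -0.0354  0.1004] rotvec [1.000e-04 0.000e+00 6.678e-01]
```

Emit:
{"api": "carry_out", "payload": {
  "rows": [
    [-0.015,-0.012,0,0,0,0.17],
    [-0.03,-0.024,0,0,0,0.34],
    [-0.045,-0.035,0,0,0,0.51],
    [-0.045,-0.035,0.01,0,0,0.667],
    [-0.045,-0.035,0.04,0,0,0.667],
    [-0.045,-0.035,0.075,0,0,0.667],
    [-0.045,-0.035,0.095,0,0,0.667],
    [-0.045,-0.035,0.1,0,0,0.667]
  ]
}}

```text
clock: 19.73
tool_pos: [0.44, 0.1898, -0.0247]
orientation: [179.9, -0.1, -64.9]
force: [-0.2, 0.4, 1.1]
opening: 0.0616
gripper_force: 0.0
```

Emit:
{"api": "carry_out", "payload": {
  "rows": [
    [0,0,0,0,0,0],
    [0,0,0,0,0,0],
    [0,0,0,0,0,0],
    [0,0,0,0,0,0],
    [0,0,0,0,0,0]
  ],
  "grip": -1
}}

```text
clock: 20.35
tool_pos: [0.441, 0.1908, -0.023]
orientation: [-180.0, 0.0, -65.1]
force: [-1.1, -0.0, 6.3]
opening: 0.0299
gripper_force: 30.0
```

```bash
python3 - <<'E'
from h import *
go(-.16,0,.03,-65.1)
E
```

```text
h [-0.3862  0.0756] z -0.023 rpy [-1.7995e+02  1.0000e-02 -6.5110e+01] F [-1.1 -0.   6.3] op 0.0299 t 20.35 j [ 47.  18. -39.   0. -33. -22.]
shift [ 0.2262  0.0755 -0.0531] rotvec [-0.0008  0.0002 -0.0002]
```

Emit:
{"api": "carry_out", "payload": {
  "rows": [
    [0,0,-0.02,0,0,0],
    [0.01,0.005,-0.05,0,0,0],
    [0.04,0.02,-0.075,0,0,0],
    [0.08,0.04,-0.08,0,0,0],
    [0.12,0.06,-0.08,0,0,0],
    [0.15,0.072,-0.08,0,0,0],
    [0.17,0.077,-0.075,0,0,0],
    [0.176,0.0775,-0.07,0,0,0]
  ]
}}

```text
clock: 21.35
tool_pos: [0.4438, -0.0029, 0.046]
orientation: [180.0, 0.0, -65.2]
force: [0.3, -0.0, -3.7]
opening: 0.0298
gripper_force: 30.0
```

Emit:
{"api": "carry_out", "payload": {
  "rows": [
    [0,0,0,0,0,0],
    [0,0,0,0,0,0]
  ]
}}

```text
clock: 21.6
tool_pos: [0.4444, -0.0012, 0.0464]
orientation: [180.0, 0.0, -65.1]
force: [0.4, -0.2, -3.5]
opening: 0.0294
gripper_force: 30.0
```

```bash
python3 - <<'E'
from h import *
go(-.19,-.002,.015,-65.1)
s=snap('scene');o=telemetry.get_obs();p=o['tool_pos'];hh=w2h(p);zb=p[2]+.023
for x,y,z in [(108,15,26),(108,-15,26),(108,15,0),(108,-15,0),(-62,8,26),(39,15,26)]:
    w=[*h2w(hh[0]+x/1e3,hh[1]+y/1e3),zb+z/1e3]
    u=px('scene',w);print((x,y,z),np.round(u,1))
u,v=px('scene',[*h2w(hh[0]+.06,hh[1]),zb+.013]).astype(int);u-=50;v-=37
print(u,v)
cv2.imwrite('pics/l.png',cv2.resize(s[v:v+75,u:u+100],(800,600),interpolation=cv2.INTER_CUBIC)[:,:,::-1])
E
```

```text
h [-0.2106 -0.0022] z 0.0464 rpy [179.99   0.   -65.1 ] F [ 0.4 -0.2 -3.5] op 0.0294 t 21.6 j [ 25.   8. -39.  -0. -43.  -1.]
shift [ 0.0206 -0.0002  0.0314] rotvec [ 0.0002  0.0001 -0.0001]
(108, 15, 26) [280.8 214.9]
(108, -15, 26) [271.5 210.6]
(108, 15, 0) [281.2 221.7]
(108, -15, 0) [272.1 217.4]
(-62, 8, 26) [312.7 178.2]
(39, 15, 26) [295.2 199.7]
236 168
```

View pics/l.png

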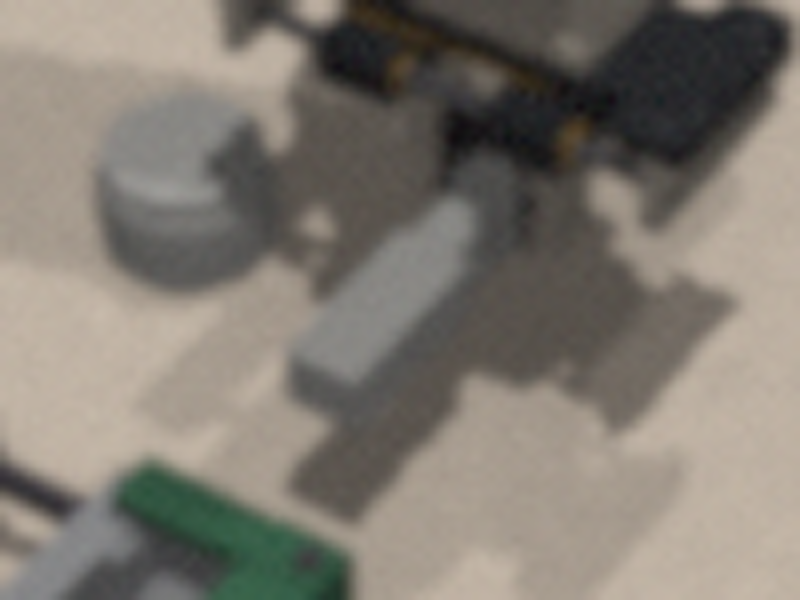

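The crop shows the stake level in the grip with its broad end toward the mouth, top corners at (290,358) and (352,382). That is within about 2 px of prediction, so at most a slight droop. Lowering and feeding in.

Emit:
{"api": "carry_out", "payload": {
  "rows": [
    [0,0,0.012,0,0,0],
    [0,0,0.025,0,0,0],
    [0.01,0,0.0295,0,0,0],
    [0.022,0,0.0295,0,0,0],
    [0.032,0,0.0295,0,0,0],
    [0.042,0,0.0295,0,0,0],
    [0.052,0,0.0295,0,0,0],
    [0.06,0,0.0295,0,0,0]
  ]
}}

```text
clock: 22.65
tool_pos: [0.47, -0.0569, 0.0171]
orientation: [-180.0, -0.0, -65.2]
force: [0.1, -0.1, -2.8]
opening: 0.0302
gripper_force: 30.0
```

```bash
python3 - <<'E'
from h import *
go(-.078,-.002,.015,-65.1)
E
```

```text
h [-0.1493 -0.0024] z 0.0171 rpy [-179.98   -0.    -65.16] F [ 0.1 -0.1 -2.8] op 0.0302 t 22.65 j [ 17.  14. -37.   0. -39.   8.]
shift [ 0.0713 -0.0004  0.0021] rotvec [-0.0003 -0.0001 -0.001 ]
```

Emit:
{"api": "carry_out", "payload": {
  "rows": [
    [0.008,0,0,0,0,0],
    [0.018,0,0,0,0,0],
    [0.028,0,0,0,0,0],
    [0.038,0,0,0,0,0],
    [0.048,0,0,0,0,0],
    [0.058,0,0,0,0,0],
    [0.066,0,0.001,0,0,0],
    [0.07,0,0.002,0,0,0]
  ]
}}

```text
clock: 23.65
tool_pos: [0.4992, -0.1202, 0.0148]
orientation: [180.0, 0.0, -65.2]
force: [-0.0, 0.4, -4.0]
opening: 0.0297
gripper_force: 30.0
```

```bash
python3 - <<'E'
from h import *
go(-.078,-.002,.014,-65.1)
E
```

```text
h [-0.0796 -0.0025] z 0.0148 rpy [180.     0.   -65.16] F [-0.   0.4 -4. ] op 0.0297 t 23.65 j [  8.  17. -33.  -0. -40.  16.]
shift [ 0.0016 -0.0005  0.0008] rotvec [ 0.0001  0.     -0.001 ]
```

Emit:
{"api": "carry_out", "payload": {
  "rows": [
    [0,0,0,0,0,0],
    [0,0,0,0,0,0],
    [0,0,0,0,0,0],
    [-0.012,0,0,0,0,0],
    [-0.025,0,0,0,0,0],
    [-0.034,0,0,0,0,0],
    [-0.034,0,0,0,0,0]
  ],
  "grip": 0
}}

```text
clock: 24.52
tool_pos: [0.4845, -0.088, 0.0151]
orientation: [-180.0, -0.0, -65.1]
force: [0.1, -0.3, 0.3]
opening: 0.0437
gripper_force: 0.0
```

Emit:
{"api": "carry_out", "payload": {
  "rows": [
    [0,0,0,0,0,0],
    [0,0,0,0,0,0],
    [0,0,0,0,0,0],
    [0,0,0,0,0,0],
    [0,0,0,0,0,0]
  ],
  "grip": -1
}}

```text
clock: 25.15
tool_pos: [0.4848, -0.0891, 0.0149]
orientation: [180.0, -0.0, -65.1]
force: [0.8, -1.5, -1.7]
opening: 0.0159
gripper_force: 30.0
```

```bash
python3 - <<'E'
from h import *
go(-.087,-.002,.014,-65.1)
E
```

```text
h [-0.1139 -0.0024] z 0.0149 rpy [ 1.800e+02 -1.000e-02 -6.514e+01] F [ 0.8 -1.5 -1.7] op 0.0159 t 25.15 j [ 12.  15. -35.   0. -39.  12.]
shift [ 0.0269 -0.0005  0.0009] rotvec [ 0.     -0.0001 -0.0007]
```

Emit:
{"api": "carry_out", "payload": {
  "rows": [
    [0.006,0,0,0,0,0],
    [0.012,0,0,0,0,0],
    [0.018,0,0,0,0,0],
    [0.021,0,0,0,0,0],
    [0.023,0,0,0,0,0]
  ]
}}

```text
clock: 25.78
tool_pos: [0.4945, -0.11, 0.0149]
orientation: [180.0, 0.0, -65.2]
force: [-0.2, 3.3, 1.1]
opening: 0.0159
gripper_force: 30.0
```

Emit:
{"api": "carry_out", "payload": {
  "rows": [
    [0.001,0,0,0,0,0],
    [0.002,0,0,0,0,0],
    [0.003,0,0,0,0,0]
  ]
}}

```text
clock: 26.15
tool_pos: [0.4954, -0.112, 0.0149]
orientation: [180.0, 0.0, -65.1]
force: [-4.9, 10.9, 5.5]
opening: 0.0154
gripper_force: 30.0
```

Emit:
{"api": "carry_out", "payload": {
  "rows": [
    [0.001,0,0,0,0,0],
    [0.002,0,0,0,0,0],
    [0.002,0,0,0,0,0]
  ]
}}

```text
clock: 26.52
tool_pos: [0.4954, -0.112, 0.0149]
orientation: [180.0, 0.2, -65.2]
force: [-8.8, 21.0, 8.8]
opening: 0.016
gripper_force: 30.0
```

```bash
python3 - <<'E'
from h import *
go(-.087,-.002,.014,-65.1)
E
```

```text
h [-0.0886 -0.0026] z 0.0149 rpy [ 1.7999e+02  1.7000e-01 -6.5160e+01] F [-8.8 21.   8.8] op 0.016 t 26.52 j [  9.  17. -33.  -0. -40.  16.]
shift [ 0.0016 -0.0006  0.0009] rotvec [ 0.0002  0.0029 -0.0011]
```

Emit:
{"api": "carry_out", "payload": {
  "rows": [
    [0,0,0,0,0,0],
    [0,0,0,0,0,0],
    [0,0,0,0,0,0],
    [0,0,-0.03,0,0,0],
    [0,0,-0.07,0,0,0],
    [0,0,-0.1,0,0,0],
    [0.03,0.03,-0.1,0,0,0],
    [0.06,0.065,-0.1,0,0,0]
  ],
  "grip": -0.2
}}

```text
clock: 27.52
tool_pos: [0.463, -0.1969, 0.1155]
orientation: [-179.9, -0.0, -65.1]
force: [1.0, 0.0, -1.0]
opening: 0.0352
gripper_force: 0.0
```

```bash
python3 - <<'E'
from h import *
go(0,-.0965,.017,-65.1)
E
```

```text
h [-0.0253 -0.0677] z 0.1155 rpy [-1.7993e+02 -5.0000e-02 -6.5060e+01] F [ 1.  0. -1.] op 0.0352 t 27.52 j [ -1.   9. -27.   0. -54.  26.]
shift [0.0252 0.029  0.0985] rotvec [-0.0012 -0.0008  0.0008]
```

Emit:
{"api": "carry_out", "payload": {
  "rows": [
    [0.015,0.018,0,0,0,0],
    [0.025,0.029,0,0,0,0],
    [0.025,0.029,0.01,0,0,0],
    [0.025,0.029,0.04,0,0,0],
    [0.025,0.029,0.07,0,0,0],
    [0.025,0.029,0.09,0,0,0],
    [0.025,0.029,0.097,0,0,0],
    [0.025,0.029,0.097,0,0,0]
  ]
}}

```text
clock: 28.52
tool_pos: [0.4471, -0.2305, 0.0176]
orientation: [179.9, 0.0, -65.1]
force: [-0.5, -0.1, 1.1]
opening: 0.0351
gripper_force: 0.0
```

Emit:
{"api": "carry_out", "payload": {
  "rows": [
    [0,0,0,0,0,0],
    [0,0,0,0,0,0],
    [0,0,0,0,0,0],
    [0,0,0,0,0,0]
  ],
  "grip": -1
}}

```text
clock: 29.02
tool_pos: [0.4471, -0.2311, 0.0185]
orientation: [-180.0, -0.0, -65.1]
force: [-1.6, -0.1, 5.7]
opening: 0.0114
gripper_force: 30.0
```

Emit:
{"api": "carry_out", "payload": {
  "rows": [
    [0,-0.003,0,0,0,0],
    [0,-0.006,0,0,0,0],
    [0,-0.009,0,0,0,0],
    [0,-0.011,0,0,0,0],
    [0,-0.012,0,0,0,0],
    [0,-0.013,0,0,0,0]
  ]
}}

```text
clock: 29.78
tool_pos: [0.4584, -0.2258, 0.0185]
orientation: [180.0, -0.0, -65.1]
force: [-3.8, -3.8, 8.0]
opening: 0.0121
gripper_force: 30.0
```

```bash
python3 - <<'E'
from h import *
go(0,-.082,.017,-65.1)
E
```

```text
h [-0.0009 -0.084 ] z 0.0185 rpy [ 1.7996e+02 -1.0000e-02 -6.5140e+01] F [-3.8 -3.8  8. ] op 0.0121 t 29.77 j [ -4.  17. -33.   0. -41.  29.]
shift [ 0.0009 -0.002   0.0015] rotvec [ 0.0007 -0.0002 -0.0007]
```

Emit:
{"api": "carry_out", "payload": {
  "rows": [
    [0,-0.001,0,0,0,0],
    [0,-0.002,0,0,0,0],
    [0,-0.003,0,0,0,0],
    [0,-0.003,0,0,0,0]
  ]
}}

```text
clock: 30.28
tool_pos: [0.4601, -0.225, 0.0185]
orientation: [179.9, 0.0, -65.1]
force: [-6.5, -5.7, 9.5]
opening: 0.0119
gripper_force: 30.0
```

```bash
python3 - <<'E'
from h import *
go(0,-.082,.017,-65.1)
E
```

```text
h [-0.001  -0.0821] z 0.0185 rpy [ 1.7988e+02  1.0000e-02 -6.5150e+01] F [-6.5 -5.7  9.5] op 0.0119 t 30.27 j [ -4.  17. -33.   0. -41.  29.]
shift [ 0.001  -0.0001  0.0015] rotvec [ 0.0022  0.0002 -0.0008]
```

Emit:
{"api": "carry_out", "payload": {
  "rows": [
    [0,-0.001,0,0,0,0],
    [0,-0.002,0,0,0,0],
    [0,-0.002,0,0,0,0]
  ]
}}

```text
clock: 30.65
tool_pos: [0.46, -0.2249, 0.0185]
orientation: [179.7, 0.1, -65.2]
force: [-11.2, -10.2, 13.9]
opening: 0.012
gripper_force: 30.0
```

Emit:
{"api": "carry_out", "payload": {
  "rows": [
    [0,0.002,0,0,0,0],
    [0,0.002,0,0,0,0],
    [0,0.002,0,0,0,0],
    [0,0.002,-0.03,0,0,0],
    [0,0.002,-0.07,0,0,0],
    [0,0.002,-0.12,0,0,0],
    [-0.05,0.002,-0.13,0,0,0],
    [-0.11,0.002,-0.13,0,0,0]
  ],
  "grip": -0.2
}}

```text
clock: 31.65
tool_pos: [0.4159, -0.1235, 0.1489]
orientation: [-179.9, -0.0, -65.2]
force: [0.3, 0.8, 1.0]
opening: 0.0348
gripper_force: 0.0
```

Emit:
{"api": "carry_out", "payload": {
  "rows": [
    [-0.06,0,0,0,0,0],
    [-0.12,0,0,0,0,0],
    [-0.18,0,0,0,0,0],
    [-0.24,0,0,0,0,0],
    [-0.3,0,0,0,0,0],
    [-0.3,0,0,0,0,0]
  ]
}}

```text
clock: 32.4
tool_pos: [0.2875, 0.1524, 0.1486]
orientation: [-179.9, 0.1, -64.5]
force: [-0.4, -0.8, -0.2]
opening: 0.035
gripper_force: 0.0
```

```bash
python3 - <<'E'
from h import *
go(0,-.082,.017,-65.1)
a=snap('top');s=snap('scene')
A=cv2.resize(a[145:235,340:460],(480,360),interpolation=cv2.INTER_CUBIC);B=cv2.resize(s[205:295,210:290],(320,360),interpolation=cv2.INTER_CUBIC)
for q in [(67,45,75),(-41,-88,74),(41,-88,74),(-115,8,62),(-115,-8,62),(-60,15,62)]:
    w=[*h2w(q[0]/1e3,q[1]/1e3),q[2]/1e3]
    print(q,np.round((px('top',w)+.5-[340,145])*4),np.round((px('scene',w)+.5-[210,205])*4)+[480,0])
cv2.imwrite('pics/m.png',np.hstack([A,B])[:,:,::-1])
E
```

```text
h [-0.4159 -0.0798] z 0.1486 rpy [-1.7989e+02  9.0000e-02 -6.4530e+01] F [-0.4 -0.8 -0.2] op 0.035 t 32.4 j [ 64. -14. -43.  -0. -60. -39.]
shift [0.4161 0.0066 0.1309] rotvec [-0.0019  0.0016  0.0099]
(67, 45, 75) [326.  40.] [650. 254.]
(-41, -88, 74) [265. 316.] [590.  62.]
(41, -88, 74) [389. 258.] [509. 140.]
(-115, 8, 62) [ 79. 226.] [772.  62.]
(-115, -8, 62) [ 91. 249.] [752.  53.]
(-60, 15, 62) [156. 177.] [733. 117.]
```

View pics/m.png

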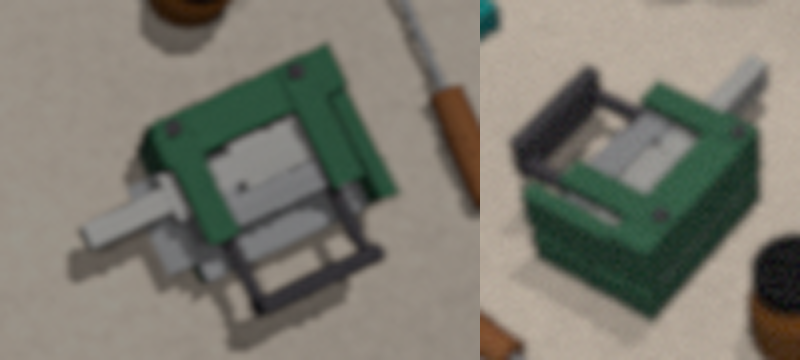

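The picture shows the nose sticking out, with its end corners at (82,230) and (93,249) against the expected home corners (79,226) and (91,249). The bar's ends are at (262,314) and (383,258), as when shut, and the robot is clear. Handing in.

```bash
python3 -c "
from h import *
print(workorder.close_job())"
```

```text
the job is handed in; nothing more can be done
None
```

The stake is turned end for end and home with its nose out of the mouth, the jaw is pushed shut, and the job was handed in at about 32 s; `close_job()` gave no verdict, but the last pictures show the nose end within about 2 mm of home and the bar at its shut place.

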